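# Hold a photometer lid at its balance point

### The job

The sample lid of the benchtop photometer needs its stay refitted. Press the blue release paddle fully down to its stop so that the lid pops ajar and let the paddle come back up, then take the lid by its black grip and swing it up to its balance point, standing upright over its hinge, without letting it drop back or fall over backwards. Finish while holding: keep the lid gripped and still at the balance point, let nothing go, and leave the other things on the bench where they stand.

Things in the scene. Friction and masses are not known exactly. Their poses are not given: they have to be found in the camera images.
- photometer: White benchtop instrument, fixed; its place and turn vary. Origin under its footprint at bench height; x points from its front to its back, y to its left, z up. Low console (x -200 to -80 mm, 55 mm high) before a taller body (x -80 to 160 mm, 110 mm high), both 320 mm wide. The lid lies on top in the middle; the paddle sticks out over the console on the left (y +105 mm).
- lid (a joint): Hinge angle of the grey sample lid, rad: 0 shut (flat), grows as its front edge swings up and back, to 2.3. It balances at 1.57 (panel upright, grip straight above the hinge); lower it falls shut, higher it falls over backwards; the hinge is nearly free. Latched at the start; once the paddle has been pressed, a spring plunger pops it up to about 0.18 and it rests there.
- paddle (a joint): Angle of the blue release paddle in rad: 0 at rest (level), 0.35 at its lower stop; sprung, comes back up when let go. It takes about 3 N on its pad to start and 9 N at the stop. The latch lets go at about 0.2.
- paddle_pad (a point): Point to press on the paddle: on its top face, at mid width, 12 mm from its front end, 102 mm above the bench at rest. The paddle plate is 55 mm long (x), 60 mm wide (y) and 5 mm thick; its hinge axis runs along the photometer's y, 45 mm behind this point. This point sinks 15 mm to the stop; the console lies 40 mm below.
- lid_grip (a point): Centre of the black grip: a round bar, 22 mm in diameter and 32 mm long along the photometer's y, with flat ends to pinch from above; 185 mm from the hinge axis, 118 mm above the bench when shut, about 151 mm when popped ajar, 303 mm at the balance point.
- lid_hinge (a point): Point on the lid's hinge axis at mid width, fixed on the photometer 60 mm behind its origin, 118 mm above the bench; the axis runs along the photometer's y. The lid is a panel 136 x 120 mm, 8 mm thick, with a 10 mm steel stem 36 mm long from the middle of its front edge to the grip, all symmetric about the plane through the hinge, 0.25 to 0.4 kg in all.
- vial: Bystander: small amber vial with a blue cap, 26 mm wide, 50 mm high, standing on the photometer's top, left and behind the lid. Origin under its base.
- rack: Bystander: blue cuvette rack 50 x 70 x 25 mm on the photometer's top, right of the lid. Origin under its centre.
- beaker: Bystander: white plastic beaker, 84 mm wide, 110 mm high, on the bench to the left. Origin under its base.
- wash_bottle: Bystander: white bottle with red cap, 66 mm wide, 150 mm high, on the bench to the left. Origin under its base.
- paper_roll: Bystander: roll of white paper standing on end, 100 mm wide, 100 mm high, on the bench to the right. Origin under its base.
- tip_box: Bystander: orange open divided box 120 x 90 x 50 mm on the bench to the right. Origin under its centre.
- jar: Bystander: glass cup 70 mm wide, 70 mm high, on the bench to the right. Origin under its base.

How it is judged:
On the way, in this order (a step that is already met when the one before it is completed fails the run):
1. the paddle is pressed fully down to its stop, the lid not yet swung up (value of joint paddle above 0.31 rad and value of joint lid below 0.5 rad), for 0.1 s.
2. the paddle is back up and the lid is held still in the fingers at its balance point (value of joint lid between 1.49 and 1.65 rad and velocity of joint lid between -0.1 and 0.1 rad/s and contact force between the fingers and lid above 1 N and value of joint paddle below 0.1 rad), for 0.3 s.
At the end, for the whole second after the job is handed in: The lid stands at its balance point (joint 1.49 to 1.65 rad), still (under 0.1 rad/s), gripped by the fingers (contact over 1 N); the paddle is back up (under 0.1 rad); no bystander is more than 30 mm from where it stood (all of step 2 and distance of each of vial, rack, beaker, wash_bottle, paper_roll, tip_box, jar from where it was at the start of the episode below 0.03 m); the arm keeps its last pose, push and grip.
It fails at once if the lid falls over backwards past its balance point (beyond 1.95 rad) (value of joint lid above 1.95 rad).
It fails at once if the lid is dropped (swings shut faster than 1.6 rad/s) (velocity of joint lid below -1.6 rad/s).
It fails at once if a bystander is pushed more than 30 mm or knocked over (distance of any of vial, rack, beaker, wash_bottle, paper_roll, tip_box, jar from where it was at the start of the episode above 0.03 m or angle between any of vial, rack, beaker, wash_bottle, paper_roll, tip_box, jar's own z axis and vertical above 0.5 rad).
It also fails if it takes over 51 s, if anything falls off the work surface, if the arm or the gripper's body presses on something with over 40 N, if the wrist force passes 120 N, or if a joint passes its speed limit or range.

### The arm

A 6-joint arm with a two-finger parallel gripper is mounted at the origin on the work surface. World frame = base frame: x ahead of the robot, y to its left, z up, the work surface at z = 0. Lengths are in m, angles in rad, forces in N, time in s.
With the tool pointing down it reaches from about 0.35 to 0.775 m from the base axis. Payload 5.5 kg.
Tool frame: the origin (TCP) lies between the finger pads; the fingertips stand env.nose_length ahead of it and the grasp point (between the pads) lies 8 mm behind it (env.nose_length is the distance from the TCP to the fingertips, in m); z points along the fingers, y is the direction in which the jaws open and shut (so a half turn about z gives the same grasp; the last joint's range is limited). The gripper opens to 85 mm and grips with 20 to 120 N. Pads are 22 mm wide; open, the fingers measure 114 mm over their backs; the gripper's body (76 mm by 85 mm) begins 54 mm behind the grasp point. The pads swing forward as they close: fully open they stand 13 mm farther back than shut.
Start: joints at [1.121, 0.313, 0.046, 1.304, 0, 1.431], TCP at [0.175, 0.548, 0.242] pointing down, gripper open.
Joint ranges: [-2.76, 2.76], [-0.86, 1.69], [-1.03, 1.26], [-2.2, 2.34], [-1.47, 1.5], [-3.14, 3.14]. Speed limits (rad/s): [2.57, 2.57, 3.14, 3.14, 3.14, 3.14].

### API

Orientations are given as a unit quaternion [w, x, y, z].
In Python, from workcell import env gives the robot as it stands. The module is installed in compiled form; this text tells all that it offers.
- The arm moves only by the shell command python3 -m creep 'ROWS' [FORCE]. ROWS is a JSON object of lists of equal length, an entry for each row: "hand": the finger opening in mm, from 0 to 85.4; "delta_pos": the shift along the tool's x, y, z scaled (see below), a list of three; "turn": the turn about the tool's z scaled (see below). In form: {"hand": [hand, ...], "delta_pos": [[dx, dy, dz], ...], "turn": [turn, ...]}. A call has exactly 5 rows; each row shifts and turns the commanded pose from where the row before left it, along the tool's axes as they then stand; what a row does not reach is not made up. The controller multiplies each number of a shift by 0.8 m and each number of a turn by 5 degrees. A row lasts 1/12 s, in which the tool goes at most 41.7 mm and 7.16 degrees, less where a joint would pass 70% of its speed; a pose out of reach is approached as far as the arm can. A call with a number of a shift or a turn outside -1 to 1 is refused whole. A call with a gripper value outside its range is refused whole. The fingers move at their own pace and stop on an object; FORCE is the grip in N (left out, the last holds). Time passes only in rows, so rows that do not move let the fingers close, or fill a call up. It gives the time, the measured TCP pose, the force and the opening at its end, in the units of the state.
- env.get_state(): the state, without advancing time (a new reading comes with each control period).
- env.read_camera(name): name is "scene" or "top" or "wrist"; returns a dict with "pixels" (480x640x3 uint8, red, green, blue), "depth" (480x640 float32, m along the optical axis (not along the pixel's ray), 0 where there is no reading), "fx", "fy", "cx", "cy" (pixels), "D" ([k1, k2, p1, p2, k3] as OpenCV has them; the pictures are not rectified), "origin" and "orientation" of the camera in the world. Camera axes: x right, y down, z forward; pixel columns grow to the right and rows downward; lengths in m; the calibration is good to about 2 mm. A picture is of the moment at which its call begins.
- env.hand_in(): hands the job in, once; it reports no verdict.
Trained networks look in the newest picture that a camera, given by its name, has taken for a name from the list of things; names that differ only in an ending like _2 or _b are one class to them, and where a whole thing is asked for, a point or a joint stands for the part that bears it (a point fixed in the world has none). Each returns a list of dicts, best first, with "score" (0 to 1); they miss things now and then, are a little off and sometimes report something else, mostly with a low value. They report only what shows in the picture. A call takes as long as a camera call.
- env.find_in(camera, target): "location" ([row, column] in pixels, amid what is visible of it).
- env.pinpoint(camera, target): "location" ([row, column] in pixels: a listed point, or the origin of a listed thing).
The state is a dict: "clock": time; "joint_pos": joint angles; "qvel": joint speeds; "tau": joint torques, N m; "tcp_pos": TCP position; "orientation": TCP orientation; "wrist_force": force on the tool from outside, world axes, zero at the start; "ft_torque": the same for the moment, N m; "finger_gap": finger opening in m.
Only numpy, scipy, OpenCV 4.12 (cv2) and the standard library are available. Lean on these libraries where they do the work, as an engineer would, in place of code of your own. Each camera call takes 0.05 s, during which the arm holds its last target.

## Working session

There is one attempt and no reset: what is moved stays moved. The work goes in short steps, Python scripts to look and compute and a shell command to move; the robot and the scene stay as the last step left them, time stands still between calls to the robot, and variables do not carry over. Pictures are saved under pics/ and viewed, and the job is handed in when it is done.

```bash
mkdir -p pics; cat > h.py <<'E'
import numpy as np, cv2
from scipy.spatial.transform import Rotation as R
from workcell import env
def q2R(q): return R.from_quat([q[1],q[2],q[3],q[0]])
def px2w(c,rc,depth=None):
    r,co=rc
    K=np.array([[c['fx'],0,c['cx']],[0,c['fy'],c['cy']],[0,0,1]])
    n=cv2.undistortPoints(np.array([[[co,r]]],float),K,np.array(c['D'],float))[0,0]
    return np.array([n[0],n[1],1.])
def onplane(c,rc,z):
    d=q2R(c['orientation']).apply(px2w(c,rc)); o=np.array(c['origin'])
    return o+d*(z-o[2])/d[2]
def bydepth(c,rc):
    r,co=int(round(rc[0])),int(round(rc[1]))
    p=c['depth'][max(0,r-1):r+2,max(0,co-1):co+2]; p=p[p>0]
    if len(p)==0: return None
    return np.array(c['origin'])+q2R(c['orientation']).apply(px2w(c,rc)*np.median(p))
def save(c,n): cv2.imwrite('pics/'+n+'.png',cv2.cvtColor(c['pixels'],cv2.COLOR_RGB2BGR))
E
python3 - <<'E'
from h import *
np.set_printoptions(precision=4,suppress=True)
s=env.get_state();print({k:np.round(v,4) for k,v in s.items()},env.nose_length)
for n in ['scene','top']:
    c=env.read_camera(n);save(c,n+'0');print(n,c['origin'],c['orientation'])
    for t,z in [('paddle_pad',.102),('lid_grip',.118),('lid_hinge',.118),('photometer',0),('vial',.11),('rack',.11),('beaker',0),('wash_bottle',0),('paper_roll',0),('tip_box',0),('jar',0)]:
        for d in env.pinpoint(n,t)[:2]:
            print(t,round(d['score'],2),np.round(d['location'],1),onplane(c,d['location'],z),bydepth(c,d['location']))
E
```

```text
{'clock': np.float64(0.0), 'joint_pos': array([ 1.1214,  0.314 ,  0.0449,  1.3036, -0.    ,  1.4312]), 'qvel': array([ 0.0011,  0.0011,  0.0013, -0.0003, -0.0015, -0.0001]), 'tau': array([  0.0011, -48.0632,  29.8531,   0.0195,   0.0001,   0.    ]), 'tcp_pos': array([0.1751, 0.5472, 0.2414]), 'orientation': array([-0.0003,  0.1543,  0.988 , -0.0009]), 'wrist_force': array([0.2556, 0.3644, 0.0814]), 'ft_torque': array([ 0.0828, -0.05  , -0.0196]), 'finger_gap': np.float64(0.0854)} 0.011
scene [1.4204 0.0844 0.7834] [-0.2802  0.601   0.6749 -0.3237]
paddle_pad 0.67 [214.4 389.7] [0.4619 0.1198 0.102 ] [ 0.3165  0.1252 -0.0013]
lid_grip 0.82 [208.9 345.5] [0.473  0.0133 0.118 ] [0.49   0.0146 0.13  ]
lid_hinge 0.88 [264.9 342.6] [0.6748 0.0248 0.118 ] [0.675  0.0248 0.1182]
photometer 0.92 [283.5 343.5] [0.6074 0.0223 0.    ] [0.7224 0.0311 0.1108]
photometer 0.75 [256.4 282.1] [ 0.5271 -0.1389  0.    ] [ 0.6775 -0.1013  0.1319]
vial 0.73 [283.  395.2] [0.7089 0.1342 0.11  ] [0.7177 0.1336 0.1183]
rack 0.93 [256.3 283. ] [ 0.652  -0.1057  0.11  ] [ 0.6775 -0.0994  0.1323]
beaker 0.55 [3
[... 865 characters left out ...]
[0.6053 0.0107 0.1205]
vial 0.62 [200.3 258.1] [0.7047 0.1158 0.11  ] [0.702  0.1137 0.1284]
rack 0.75 [218.2 337.9] [ 0.6501 -0.1123  0.11  ] [ 0.648  -0.1113  0.1297]
beaker 0.57 [225. 150.] [0.6486 0.4646 0.    ] [0.6478 0.4617 0.0083]
beaker 0.46 [201.2 258.5] [0.718  0.1274 0.    ] [0.7011 0.1139 0.1167]
wash_bottle 0.66 [279.3 155.2] [0.4805 0.4478 0.    ] [0.4823 0.4161 0.0943]
wash_bottle 0.34 [236.  296.8] [0.6081 0.0099 0.    ] [0.5998 0.0056 0.1208]
paper_roll 0.57 [218.5 428.8] [ 0.6571 -0.4011  0.    ] [ 0.6574 -0.4017 -0.0022]
tip_box 0.89 [286.5 430.9] [ 0.4462 -0.4021  0.    ] [ 0.4463 -0.4015  0.0022]
jar 0.78 [248.3 458.2] [ 0.5631 -0.4906  0.    ] [ 0.563  -0.4901  0.0017]
```

View pics/scene0.png

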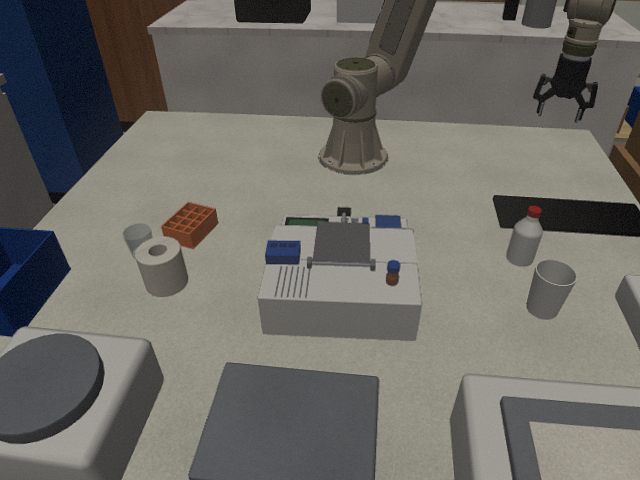

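View pics/top0.png

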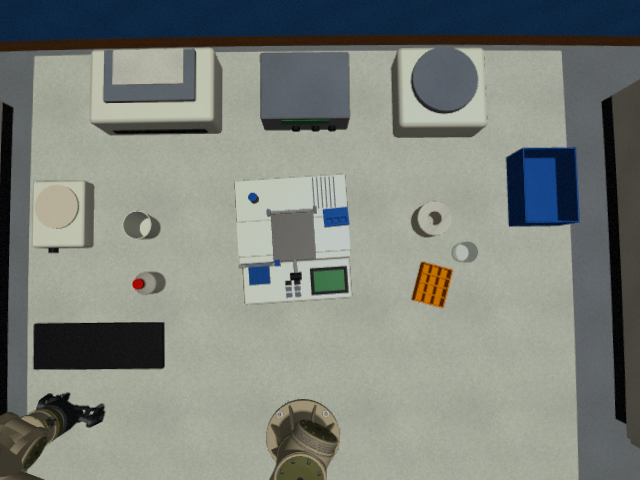

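The scene picture shows the photometer with grip at about (345,211), and the paddle at about (388,221). The top picture shows the grip at (296,278), the blue paddle at (260,275) and the hinge at about (292,210). The instrument is turned only a few degrees. I'll refine the pose with depth.

```bash
python3 - <<'E'
from h import *
np.set_printoptions(precision=4,suppress=True)
def cloud(c):
    K=np.array([[c['fx'],0,c['cx']],[0,c['fy'],c['cy']],[0,0,1]])
    v,u=np.mgrid[0:480,0:640]
    n=cv2.undistortPoints(np.stack([u,v],-1).reshape(-1,1,2).astype(float),K,np.array(c['D'],float)).reshape(480,640,2)
    p=np.concatenate([n,np.ones((480,640,1))],-1)*c['depth'][...,None]
    return (q2R(c['orientation']).apply(p.reshape(-1,3))+c['origin']).reshape(480,640,3)
c=env.read_camera('top');P=cloud(c)
print(c['fx'])
reg=(P[...,0]>.35)&(P[...,0]<.85)&(abs(P[...,1])<.25)&(c['depth']>0)
for lo,hi in [(.1,.135),(.045,.065)]:
    m=reg&(P[...,2]>lo)&(P[...,2]<hi)
    xy=P[m][:,:2].astype(np.float32)*1000
    r=cv2.minAreaRect(xy);print(lo,m.sum(),r,np.median(P[m][:,2]))
m=reg&(P[...,2]>.045)
print(cv2.minAreaRect(P[m][:,:2].astype(np.float32)*1000))
im=c['pixels'].astype(int)
dark=reg&(im.max(-1)<45)&(P[...,0]<.52)&(P[...,2]>.09)
print('grip',dark.sum(),P[dark].mean(0),P[dark].min(0),P[dark].max(0))
bl=reg&(im[...,2]>im[...,0]+50)&(P[...,2]>.092)&(P[...,0]<.53)&(P[...,1]>.07)
print('pad',bl.sum(),P[bl].mean(0),cv2.minAreaRect(P[bl][:,:2].astype(np.float32)*1000))
big=cv2.resize(c['pixels'][160:320,220:370],None,fx=4,fy=4,interpolation=cv2.INTER_CUBIC)
cv2.imwrite('pics/topz.png',big[...,::-1][:600])
c=env.read_camera('scene')
big=cv2.resize(c['pixels'][190:340,250:430],None,fx=4,fy=4,interpolation=cv2.INTER_CUBIC);cv2.imwrite('pics/scz.png',big[...,::-1])
E
```

```text
471.9611682408832
0.1 9601 ((620.048583984375, 19.244186401367188), (302.7652893066406, 323.4295654296875), 3.0332391262054443) 0.11058823077222457
0.045 3681 ((470.9563903808594, 9.971420288085938), (120.15802001953125, 320.2967834472656), 3.2164113521575928) 0.054811827893709086
((590.9915161132812, 17.691696166992188), (360.9869689941406, 323.3603210449219), 2.9933395385742188)
grip 74 [0.4866 0.0109 0.1274] [ 0.4754 -0.0024  0.117 ] [0.4954 0.0259 0.1334]
pad 361 [0.491  0.116  0.1018] ((491.2024230957031, 116.3882064819336), (49.980812072753906, 59.62058639526367), 3.161177396774292)
```

View pics/topz.png

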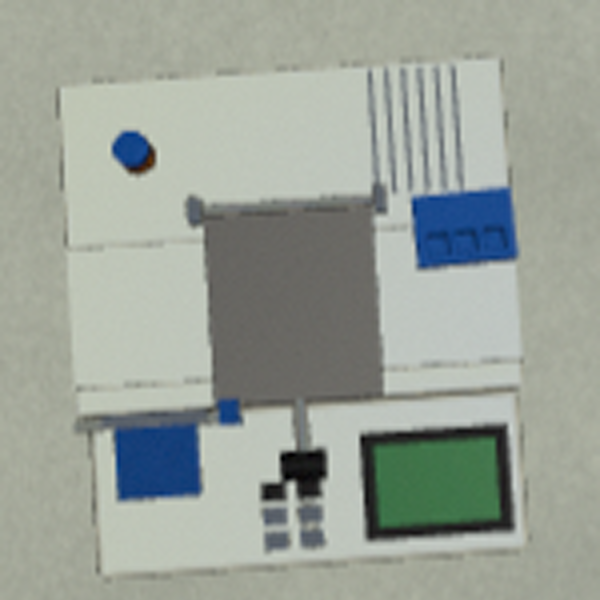

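View pics/scz.png

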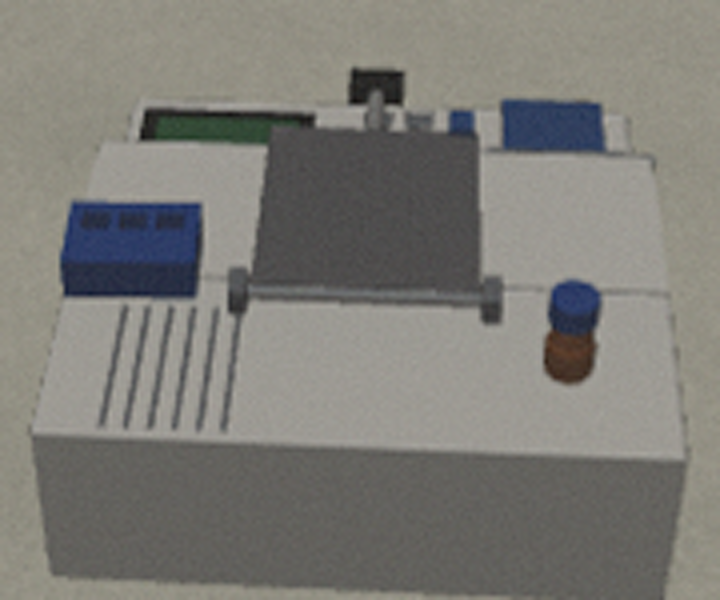

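```bash
python3 -m creep '{"hand":[0,0,0,0,0],"delta_pos":[[0,0,0],[0,0,0],[0,0,0],[0,0,0],[0,0,0]],"turn":[-1,-1,-1,-1,-0.16]}' 30
cat >> h.py <<'E'
def go(target):
    s=env.get_state(); d=np.array(target)-s['tcp_pos']; t=q2R(s['orientation']).inv().apply(d)
    Rm=q2R(s['orientation']).as_matrix()
    print('t',round(float(s['clock']),2),'tcp',np.round(s['tcp_pos'],4),'F',np.round(s['wrist_force'],1),'gap',round(float(s['finger_gap']),4),'yaw_y',round(float(np.degrees(np.arctan2(Rm[1,1],Rm[0,1]))),2),'z',np.round(Rm[:,2],3))
    print('tool delta m',np.round(t,4),'units',np.round(t/.8,4),'rows',round(float(np.linalg.norm(t)/.0417),1))
E
python3 -c "
from h import *
go([.476,.116,.16])"
```

```text
clock: 1.72
tcp_pos: [0.1753, 0.5477, 0.2423]
orientation: [0.0, -0.028, 1.0, 0.0]
wrist_force: [-0.5, 0.9, 0.4]
finger_gap: 0.0252
t 1.72 tcp [0.1753 0.5477 0.2423] F [-0.5  0.9  0.4] gap 0.0252 yaw_y 93.2 z [ 0.  0. -1.]
tool delta m [-0.2761 -0.4478  0.0823] units [-0.3452 -0.5597  0.1029] rows 12.8
```

```bash
python3 -m creep '{"hand":[0,0,0,0,0],"delta_pos":[[-0.023,-0.0373,0],[-0.023,-0.0373,0],[-0.023,-0.0373,0],[-0.023,-0.0373,0],[-0.023,-0.0373,0]],"turn":[0,0,0,0,0]}' >/dev/null
python3 -m creep '{"hand":[0,0,0,0,0],"delta_pos":[[-0.023,-0.0373,0],[-0.023,-0.0373,0],[-0.023,-0.0373,0],[-0.023,-0.0373,0],[-0.023,-0.0373,0]],"turn":[0,0,0,0,0]}' >/dev/null
python3 -m creep '{"hand":[0,0,0,0,0],"delta_pos":[[-0.023,-0.0373,0.02],[-0.023,-0.0373,0.02],[-0.023,-0.0373,0.02],[-0.023,-0.0373,0.02],[-0.023,-0.0373,0.02]],"turn":[0,0,0,0,0]}'
python3 - <<'E'
from h import *
go([.476,.116,.118])
c=env.read_camera('scene');big=cv2.resize(c['pixels'][150:300,290:450],None,fx=4,fy=4,interpolation=cv2.INTER_CUBIC);cv2.imwrite('pics/s1.png',big[...,::-1])
E
```

```text
clock: 2.97
tcp_pos: [0.4756, 0.1138, 0.1619]
orientation: [0.0, -0.025, 1.0, 0.0]
wrist_force: [1.5, 1.4, 0.2]
finger_gap: -0.0001
t 2.97 tcp [0.4756 0.1138 0.1619] F [1.5 1.4 0.2] gap -0.0001 yaw_y 92.92 z [ 0.001  0.    -1.   ]
tool delta m [-0.0005  0.0022  0.0439] units [-0.0006  0.0028  0.0548] rows 1.1
```

View pics/s1.png

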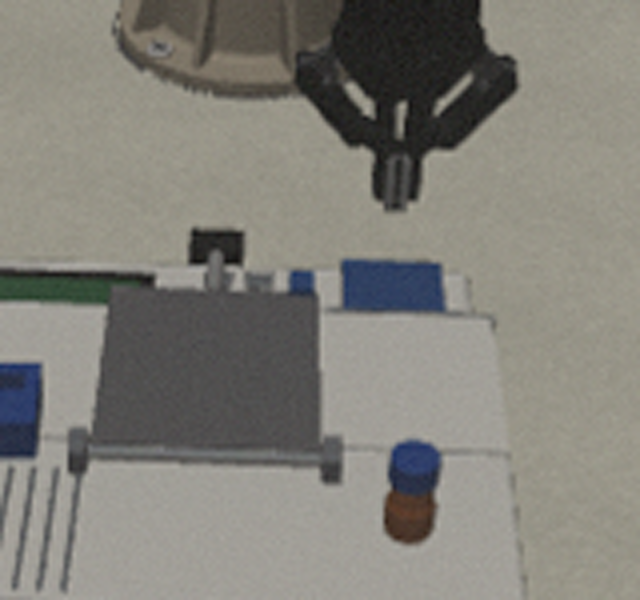

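The fingers stand centred over the paddle. Next I descend, then press step by step.

```bash
python3 -m creep '{"hand":[0,0,0,0,0],"delta_pos":[[0,0.0015,0.02],[0,0,0.02],[0,0,0.01],[0,0,0.005],[0,0,0.003]],"turn":[0,0,0,0,0]}'
python3 -m creep '{"hand":[0,0,0,0,0],"delta_pos":[[0,0,0.004],[0,0,0.004],[0,0,0.004],[0,0,0.003],[0,0,0]],"turn":[0,0,0,0,0]}'
```

```text
clock: 3.43
tcp_pos: [0.4743, 0.1168, 0.1156]
orientation: [-0.0, -0.026, 1.0, 0.0]
wrist_force: [0.1, -0.7, 0.4]
finger_gap: 0.0001
clock: 3.85
tcp_pos: [0.4754, 0.117, 0.1049]
orientation: [0.001, -0.027, 1.0, 0.0]
wrist_force: [-2.5, -0.4, 7.6]
finger_gap: -0.0003
```

```bash
python3 -m creep '{"hand":[0,0,0,0,0],"delta_pos":[[0,0,0.004],[0,0,0.003],[0,0,0],[0,0,0],[0,0,0]],"turn":[0,0,0,0,0]}'
python3 -m creep '{"hand":[0,0,0,0,0],"delta_pos":[[0,0,0.003],[0,0,0],[0,0,0],[0,0,0],[0,0,0]],"turn":[0,0,0,0,0]}'
```

```text
clock: 4.27
tcp_pos: [0.4763, 0.117, 0.1003]
orientation: [0.002, -0.027, 1.0, 0.0]
wrist_force: [-2.8, 0.2, 9.8]
finger_gap: 0.0
clock: 4.68
tcp_pos: [0.4766, 0.117, 0.0996]
orientation: [0.003, -0.027, 1.0, 0.0]
wrist_force: [-5.9, -0.6, 22.5]
finger_gap: -0.0001
```

```bash
python3 -m creep '{"hand":[0,0,0,0,0],"delta_pos":[[0,0,0.0015],[0,0,0],[0,0,0],[0,0,0],[0,0,0]],"turn":[0,0,0,0,0]}'
python3 - <<'E'
from h import *
go([.476,.116,.118])
c=env.read_camera('scene');big=cv2.resize(c['pixels'][150:300,290:450],None,fx=4,fy=4,interpolation=cv2.INTER_CUBIC);cv2.imwrite('pics/s2.png',big[...,::-1])
print(env.pinpoint('scene','lid_grip')[:2])
E
```

```text
clock: 5.1
tcp_pos: [0.4766, 0.1171, 0.0993]
orientation: [0.003, -0.027, 1.0, 0.0]
wrist_force: [-7.6, -0.9, 29.3]
finger_gap: 0.0001
t 5.1 tcp [0.4766 0.1171 0.0993] F [-7.6 -0.9 29.3] gap 0.0001 yaw_y 93.08 z [ 0.006  0.    -1.   ]
tool delta m [ 0.0006 -0.001  -0.0187] units [ 0.0007 -0.0013 -0.0234] rows 0.5
[{'location': [199.0, 349.3], 'score': 0.9}, {'location': [284.0, 345.0], 'score': 0.3}]
```

View pics/s2.png

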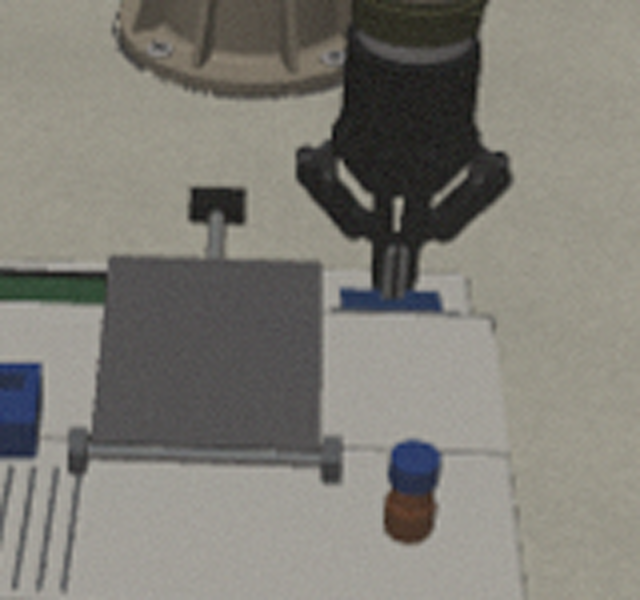

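The paddle is at its stop: force climbs steeply to 29 N with almost no travel, and the paddle edge has dropped in the picture at (390,300). The lid has popped ajar, with the grip at (217,203) in the crop. Next I lift, open the hand and look at the grip.

```bash
python3 -m creep '{"hand":[0,0,0,85,85],"delta_pos":[[0,0,-0.03],[0,0,-0.05],[0,0,-0.05],[0,0,-0.04],[0,0,0]],"turn":[0,0,0,0,0]}'
python3 -m creep '{"hand":[85,85,85,85,85],"delta_pos":[[-0.004,-0.033,0],[-0.004,-0.033,0],[-0.004,-0.033,0],[-0.004,-0.033,0],[0,0,0]],"turn":[0,0,0,0,0]}'
cat >> h.py <<'E'
def cloud(c):
    K=np.array([[c['fx'],0,c['cx']],[0,c['fy'],c['cy']],[0,0,1]])
    v,u=np.mgrid[0:480,0:640]
    n=cv2.undistortPoints(np.stack([u,v],-1).reshape(-1,1,2).astype(float),K,np.array(c['D'],float)).reshape(480,640,2)
    p=np.concatenate([n,np.ones((480,640,1))],-1)*c['depth'][...,None]
    return (q2R(c['orientation']).apply(p.reshape(-1,3))+c['origin']).reshape(480,640,3)
E
python3 - <<'E'
from h import *
go([.489,.012,.143])
for n in ['wrist','scene','top']:
    c=env.read_camera(n);save(c,n+'3');P=cloud(c)
    for d in env.pinpoint(n,'lid_grip')[:2]: print(n,d,onplane(c,d['location'],.151),bydepth(c,d['location']))
    im=c['pixels'].astype(int)
    m=(im.max(-1)<60)&(P[...,2]>.125)&(P[...,2]<.172)&(abs(P[...,0]-.487)<.03)&(abs(P[...,1]-.012)<.03)
    if m.sum(): print(m.sum(),P[m].mean(0),P[m].min(0),P[m].max(0))
E
```

```text
clock: 5.62
tcp_pos: [0.4784, 0.1172, 0.2383]
orientation: [0.006, -0.027, 1.0, 0.0]
wrist_force: [1.1, -0.8, -0.1]
finger_gap: 0.0233
clock: 6.03
tcp_pos: [0.4944, 0.0084, 0.2311]
orientation: [0.001, -0.025, 1.0, -0.001]
wrist_force: [0.3, -0.4, 0.8]
finger_gap: 0.0834
t 6.03 tcp [0.4944 0.0084 0.2311] F [ 0.3 -0.4  0.8] gap 0.0834 yaw_y 92.83 z [ 0.002 -0.002 -1.   ]
tool delta m [0.0055 0.004  0.0881] units [0.0068 0.005  0.1101] rows 2.1
wrist {'location': [250.8, 329.4], 'score': 0.59} [0.49016766 0.01371415 0.151     ] [0.48690295 0.01331555 0.16152034]
2236 [0.48820274 0.01200495 0.15912896] [ 0.47885041 -0.00355384  0.1486181 ] [0.50207109 0.02870184 0.16334473]
scene {'location': [199.3, 346.2], 'score': 0.91} [0.48080004 0.01507905 0.151     ] [0.49597435 0.01619864 0.16121321]
97 [0.49650072 0.011344   0.1576597 ] [ 0.48553011 -0.00360617  0.14890743] [0.50334512 0.02571945 0.16338899]
top {'location': [277.7, 261.6], 'score': 0.72} [0.48384275 0.10295414 0.151     ] [0.49404775 0.0413257  0.70768153]
```

View pics/wrist3.png

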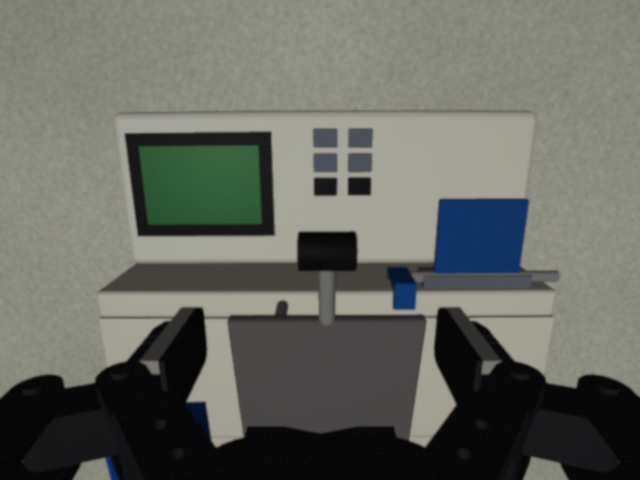

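View pics/scene3.png

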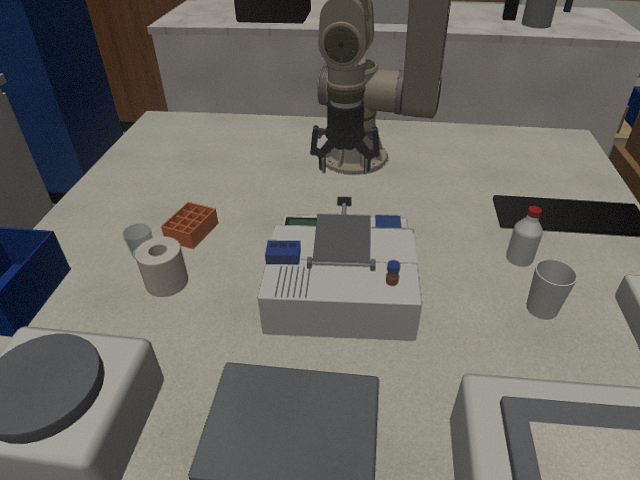

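The wrist picture shows the grip at about (327,251), well between the pads, and the paddle back up level. Grip centre measures (0.490, 0.012, 0.152), matching the 151 mm given. I'll descend and close.

```bash
python3 -m creep '{"hand":[85,85,85,85,85],"delta_pos":[[0.0055,0.005,0.03],[0,0,0.035],[0,0,0.03],[0,0,0.015],[0,0,0]],"turn":[0,0,0,0,0]}'
python3 -c "
from h import *
go([.490,.012,.143])"
```

```text
clock: 6.75
tcp_pos: [0.486, 0.0168, 0.1398]
orientation: [-0.003, -0.027, 1.0, 0.001]
wrist_force: [-0.6, -0.3, 0.4]
finger_gap: 0.0852
t 6.75 tcp [0.486  0.0168 0.1398] F [-0.6 -0.3  0.4] gap 0.0852 yaw_y 93.14 z [-0.005  0.001 -1.   ]
tool delta m [-0.0037 -0.005  -0.0032] units [-0.0046 -0.0063 -0.004 ] rows 0.2
```

```bash
python3 -m creep '{"hand":[85,85,85,85,85],"delta_pos":[[-0.0025,-0.005,-0.003],[0,0,0],[0,0,0],[0,0,0],[0,0,0]],"turn":[0,0,0,0,0]}'
python3 -c "
from h import *
go([.490,.012,.143])
c=env.read_camera('wrist');save(c,'w4')"
```

```text
clock: 7.17
tcp_pos: [0.4913, 0.0116, 0.146]
orientation: [0.001, -0.027, 1.0, -0.0]
wrist_force: [-0.7, 0.1, -0.1]
finger_gap: 0.0848
t 7.17 tcp [0.4913 0.0116 0.146 ] F [-0.7  0.1 -0.1] gap 0.0848 yaw_y 93.05 z [ 0.002 -0.    -1.   ]
tool delta m [0.0013 0.0005 0.003 ] units [0.0016 0.0006 0.0038] rows 0.1
```

View pics/w4.png

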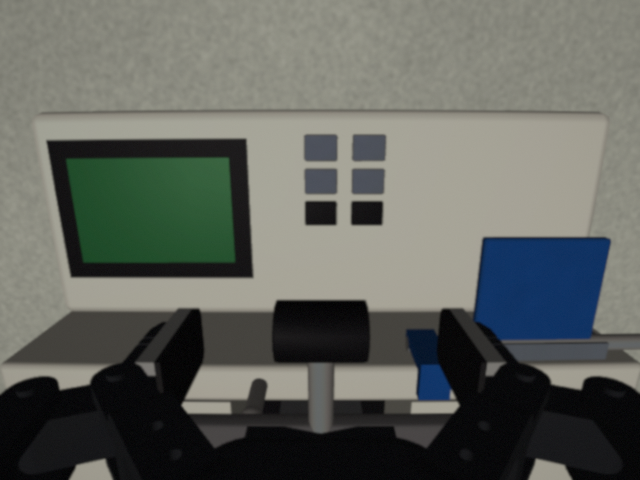

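The grip is at (321,330), centred between the pads. Closing now.

```bash
python3 -m creep '{"hand":[85,20,20,20,20],"delta_pos":[[0.0015,0,0.0035],[0,0,0],[0,0,0],[0,0,0],[0,0,0]],"turn":[0,0,0,0,0]}' 40
python3 -m creep '{"hand":[20,20,20,20,20],"delta_pos":[[0,0,0],[0,0,0],[0,0,0],[0,0,0],[0,0,0]],"turn":[0,0,0,0,0]}' 40
python3 -c "
from h import *
go([.490,.012,.143])
c=env.read_camera('wrist');save(c,'w5')"
```

```text
clock: 7.63
tcp_pos: [0.4895, 0.0116, 0.1423]
orientation: [-0.0, -0.027, 1.0, 0.0]
wrist_force: [0.1, -0.2, -0.2]
finger_gap: 0.038
clock: 8.05
tcp_pos: [0.4895, 0.0116, 0.1423]
orientation: [0.0, -0.027, 1.0, 0.0]
wrist_force: [-0.8, 1.8, -0.1]
finger_gap: 0.0312
t 8.05 tcp [0.4895 0.0116 0.1423] F [-0.8  1.8 -0.1] gap 0.0312 yaw_y 93.05 z [ 0.  0. -1.]
tool delta m [-0.0006  0.0003 -0.0007] units [-0.0007  0.0004 -0.0008] rows 0.0
```

View pics/w5.png

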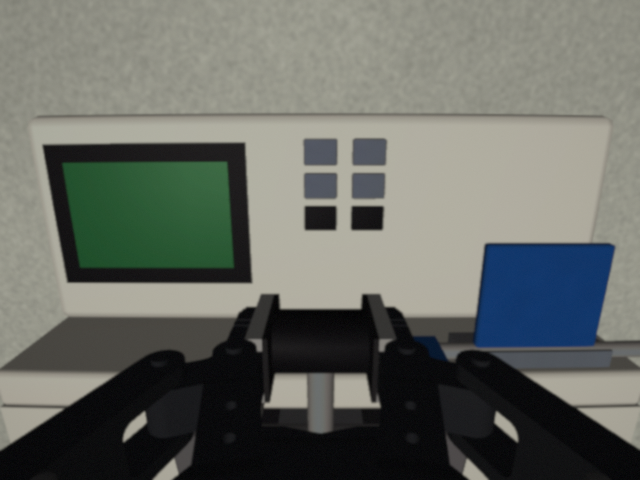

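```bash
python3 - <<'E'
import numpy as np
th=np.linspace(.1755,1.5708,31)
u=-.185*np.cos(th)/.8; z=.185*np.sin(th)/.8
for i in range(30): print(i+1,round(th[i+1],3),[round(-(u[i+1]-u[i]),4),0,round(-(z[i+1]-z[i]),4)])
E
```

```text
1 0.222 [np.float64(-0.0021), 0, np.float64(-0.0105)]
2 0.269 [np.float64(-0.0026), 0, np.float64(-0.0104)]
3 0.315 [np.float64(-0.0031), 0, np.float64(-0.0103)]
4 0.362 [np.float64(-0.0036), 0, np.float64(-0.0101)]
5 0.408 [np.float64(-0.004), 0, np.float64(-0.01)]
6 0.455 [np.float64(-0.0045), 0, np.float64(-0.0098)]
7 0.501 [np.float64(-0.0049), 0, np.float64(-0.0095)]
8 0.548 [np.float64(-0.0054), 0, np.float64(-0.0093)]
9 0.594 [np.float64(-0.0058), 0, np.float64(-0.009)]
10 0.641 [np.float64(-0.0062), 0, np.float64(-0.0088)]
11 0.687 [np.float64(-0.0066), 0, np.float64(-0.0085)]
12 0.734 [np.float64(-0.007), 0, np.float64(-0.0082)]
13 0.78 [np.float64(-0.0074), 0, np.float64(-0.0078)]
14 0.827 [np.float64(-0.0077), 0, np.float64(-0.0075)]
15 0.873 [np.float64(-0.0081), 0, np.float64(-0.0071)]
16 0.92 [np.float64(-0.0084), 0, np.float64(-0.0067)]
17 0.966 [np.float64(-0.0087), 0, np.float64(-0.0063)]
18 1.013 [np.float64(-0.009), 0, np.float64(-0.0059)]
19 1.059 [np.float64(-0.0093), 0, np.float64(-0.0055)]
20 1.106 [np.float64(-0.0095), 0, np.float64(-0.005)]
21 1.152 [np.float64(-0.0097), 0, np.float64(-0.0046)]
22 1.199 [np.float64(-0.0099), 0, np.float64(-0.0041)]
23 1.245 [np.float64(-0.0101), 0, np.float64(-0.0037)]
24 1.292 [np.float64(-0.0103), 0, np.float64(-0.0032)]
25 1.338 [np.float64(-0.0104), 0, np.float64(-0.0027)]
26 1.385 [np.float64(-0.0105), 0, np.float64(-0.0022)]
27 1.431 [np.float64(-0.0106), 0, np.float64(-0.0017)]
28 1.478 [np.float64(-0.0107), 0, np.float64(-0.0012)]
29 1.524 [np.float64(-0.0107), 0, np.float64(-0.0007)]
30 1.571 [np.float64(-0.0108), 0, np.float64(-0.0003)]
```

```bash
python3 -m creep '{"hand":[20,20,20,20,20],"delta_pos":[[-0.0021,0,-0.0105],[-0.0026,0,-0.0104],[-0.0031,0,-0.0103],[-0.0036,0,-0.0101],[-0.004,0,-0.01]],"turn":[0,0,0,0,0]}' 40
python3 -m creep '{"hand":[20,20,20,20,20],"delta_pos":[[-0.0045,0,-0.0098],[-0.0049,0,-0.0095],[0,0,0],[0,0,0],[0,0,0]],"turn":[0,0,0,0,0]}' 40
python3 - <<'E'
from h import *
th=.501
go([.6714-.185*np.cos(th)*.9986,.0217-.185*np.cos(th)*.053,.110+.185*np.sin(th)])
c=env.read_camera('scene');big=cv2.resize(c['pixels'][120:270,270:430],None,fx=4,fy=4,interpolation=cv2.INTER_CUBIC);cv2.imwrite('pics/s6.png',big[...,::-1])
E
```

```text
clock: 8.52
tcp_pos: [0.5022, 0.0124, 0.1842]
orientation: [0.0, -0.027, 1.0, 0.0]
wrist_force: [3.5, 0.5, -5.4]
finger_gap: 0.0313
clock: 8.93
tcp_pos: [0.5094, 0.0127, 0.1989]
orientation: [0.0, -0.027, 1.0, 0.0]
wrist_force: [2.1, -0.2, -2.1]
finger_gap: 0.0314
t 8.93 tcp [0.5094 0.0127 0.1989] F [ 2.1 -0.2 -2.1] gap 0.0314 yaw_y 93.05 z [ 0.  0. -1.]
tool delta m [0.     0.0004 0.0001] units [0.     0.0005 0.0001] rows 0.0
```

View pics/s6.png

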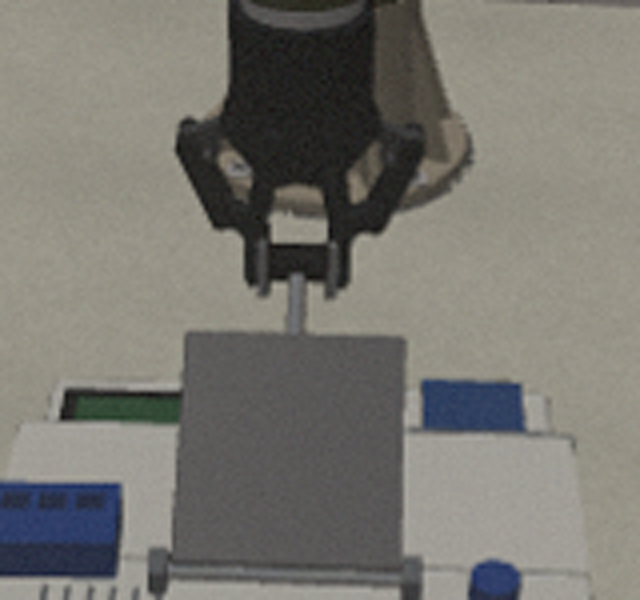

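The lid follows, with the grip still between the pads at (297,262), low forces and tracking within 0.5 mm. Continuing the swing.

```bash
python3 -m creep '{"hand":[20,20,20,20,20],"delta_pos":[[-0.0054,0,-0.0093],[-0.0058,0,-0.009],[-0.0062,0,-0.0088],[-0.0066,0,-0.0085],[-0.007,0,-0.0082]],"turn":[0,0,0,0,0]}' 40
python3 -m creep '{"hand":[20,20,20,20,20],"delta_pos":[[-0.0074,0,-0.0078],[-0.0077,0,-0.0075],[-0.0081,0,-0.0071],[-0.0084,0,-0.0067],[0,0,0]],"turn":[0,0,0,0,0]}' 40
python3 - <<'E'
from h import *
th=.92
go([.6714-.185*np.cos(th)*.9986,.0217-.185*np.cos(th)*.053,.110+.185*np.sin(th)])
E
```

```text
clock: 9.4
tcp_pos: [0.534, 0.0141, 0.234]
orientation: [-0.001, -0.027, 1.0, 0.0]
wrist_force: [2.0, 1.6, -7.2]
finger_gap: 0.0311
clock: 9.82
tcp_pos: [0.5597, 0.0154, 0.2577]
orientation: [-0.0, -0.027, 1.0, 0.0]
wrist_force: [-1.4, 0.2, -4.2]
finger_gap: 0.0311
t 9.82 tcp [0.5597 0.0154 0.2577] F [-1.4  0.2 -4.2] gap 0.0311 yaw_y 93.05 z [-0.001  0.    -1.   ]
tool delta m [0.0002 0.0003 0.0006] units [0.0003 0.0004 0.0007] rows 0.0
```

```bash
python3 -m creep '{"hand":[20,20,20,20,20],"delta_pos":[[-0.0087,0,-0.0063],[-0.009,0,-0.0059],[-0.0093,0,-0.0055],[-0.0095,0,-0.005],[-0.0097,0,-0.0046]],"turn":[0,0,0,0,0]}' 40
python3 -m creep '{"hand":[20,20,20,20,20],"delta_pos":[[-0.0099,0,-0.0041],[-0.0101,0,-0.0037],[-0.0103,0,-0.0032],[-0.0104,0,-0.0027],[0,0,0]],"turn":[0,0,0,0,0]}' 40
python3 - <<'E'
from h import *
th=1.5708
go([.6714-.185*np.cos(th)*.9986,.0217-.185*np.cos(th)*.053,.110+.185*np.sin(th)])
c=env.read_camera('scene');big=cv2.resize(c['pixels'][90:290,240:450],None,fx=3,fy=3,interpolation=cv2.INTER_CUBIC);cv2.imwrite('pics/s7.png',big[...,::-1])
E
```

```text
clock: 10.23
tcp_pos: [0.595, 0.0174, 0.2787]
orientation: [-0.002, -0.027, 1.0, 0.0]
wrist_force: [-1.1, 0.6, -4.9]
finger_gap: 0.0313
clock: 10.65
tcp_pos: [0.6287, 0.0191, 0.2902]
orientation: [-0.001, -0.027, 1.0, 0.0]
wrist_force: [-3.6, 1.0, -0.2]
finger_gap: 0.0313
t 10.65 tcp [0.6287 0.0191 0.2902] F [-3.6  1.  -0.2] gap 0.0313 yaw_y 93.05 z [-0.001  0.    -1.   ]
tool delta m [-0.0427  0.0003 -0.0049] units [-0.0534  0.0004 -0.0061] rows 1.0
```

View pics/s7.png

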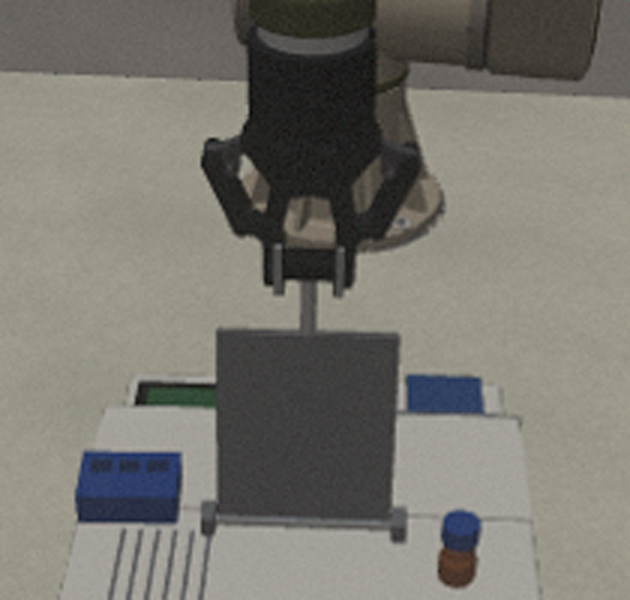

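The lid is at about 1.34 rad and the grip is firm. Final stretch, decelerating.

```bash
python3 -m creep '{"hand":[20,20,20,20,20],"delta_pos":[[-0.0105,0,-0.0022],[-0.0106,0,-0.0017],[-0.01,0,-0.0011],[-0.008,0,-0.0006],[-0.006,0,-0.0003]],"turn":[0,0,0,0,0]}' 40
python3 -m creep '{"hand":[20,20,20,20,20],"delta_pos":[[-0.005,0,-0.0002],[-0.003,0,0],[0,0,0],[0,0,0],[0,0,0]],"turn":[0,0,0,0,0]}' 40
python3 - <<'E'
from h import *
np.set_printoptions(precision=4,suppress=True)
go([.6714,.0217,.295])
for n in ['scene','top']:
    c=env.read_camera(n);save(c,n+'8');P=cloud(c)
    if n=='scene':
        big=cv2.resize(c['pixels'][90:290,240:450],None,fx=3,fy=3,interpolation=cv2.INTER_CUBIC);cv2.imwrite('pics/s8.png',big[...,::-1])
        im=c['pixels'].astype(int)
        m=(P[...,2]>.135)&(P[...,2]<.25)&(abs(P[...,0]-.67)<.05)&(abs(P[...,1]-.02)<.05)
        q=P[m]; q=q[:, :]
        a=np.cos(np.radians(3.1)),np.sin(np.radians(3.1))
        xp=(q[:,0]-.6714)*a[0]+(q[:,1]-.0217)*a[1]
        for k in range(3):
            f=np.polyfit(q[:,2]-.118,xp,1); r=xp-np.polyval(f,q[:,2]-.118); g=abs(r)<.006; q,xp=q[g],xp[g]
        print('panel pts',len(q),'fit slope,offset',f,'lid angle',np.pi/2+np.arctan(f[0]))
    for t in ['lid_grip','lid_hinge']:
        for d in env.pinpoint(n,t)[:1]: print(n,t,d,bydepth(c,d['location']))
E
```

```text
clock: 11.12
tcp_pos: [0.6645, 0.021, 0.295]
orientation: [-0.0, -0.027, 1.0, 0.0]
wrist_force: [-2.9, 2.4, 1.2]
finger_gap: 0.0312
clock: 11.53
tcp_pos: [0.6712, 0.0214, 0.2952]
orientation: [0.0, -0.027, 1.0, 0.0]
wrist_force: [-1.2, 0.2, 2.4]
finger_gap: 0.0313
t 11.53 tcp [0.6712 0.0214 0.2952] F [-1.2  0.2  2.4] gap 0.0313 yaw_y 93.06 z [ 0.001  0.    -1.   ]
tool delta m [-0.0002  0.0003  0.0002] units [-0.0003  0.0004  0.0002] rows 0.0
panel pts 2354 fit slope,offset [-0.0257  0.0046] lid angle 1.5450881196569313
scene lid_grip {'location': [184.0, 345.9], 'score': 0.69} [0.6719 0.028  0.313 ]
scene lid_hinge {'location': [265.8, 342.2], 'score': 0.85} [0.6712 0.0237 0.1123]
top lid_grip {'location': [201.9, 288.9], 'score': 0.54} [ 0.6066 -0.0058  0.7601]
top lid_hinge {'location': [209.7, 287.0], 'score': 0.72} [ 0.5961 -0.0024  0.751 ]
```

View pics/s8.png

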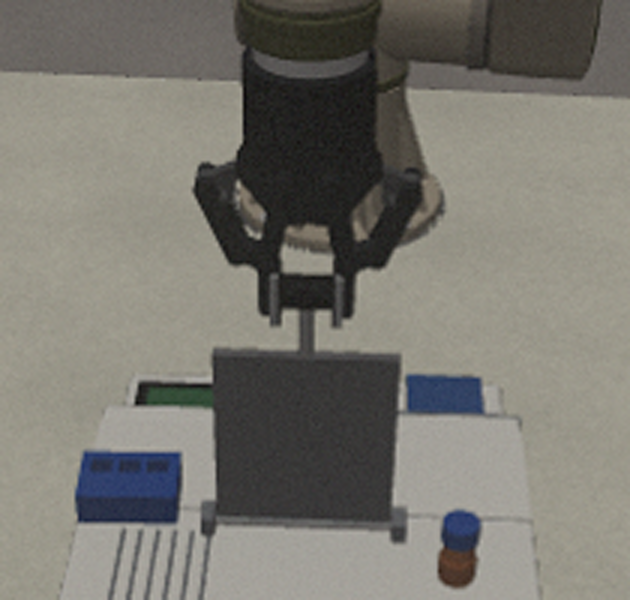

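The panel stands upright with the grip in the pads at (306,292). The arm-based angle is about 1.57 and the panel depth fit gives 1.545; both are within the band. I'll hold still for a while and check for drift.

```bash
python3 -m creep '{"hand":[20,20,20,20,20],"delta_pos":[[-0.0012,0,0],[0,0,0],[0,0,0],[0,0,0],[0,0,0]],"turn":[0,0,0,0,0]}' 40
python3 -m creep '{"hand":[20,20,20,20,20],"delta_pos":[[0,0,0],[0,0,0],[0,0,0],[0,0,0],[0,0,0]],"turn":[0,0,0,0,0]}' 40
python3 - <<'E'
from h import *
np.set_printoptions(precision=4,suppress=True)
go([.6714,.0217,.295])
c=env.read_camera('scene');P=cloud(c)
m=(P[...,2]>.135)&(P[...,2]<.25)&(abs(P[...,0]-.67)<.05)&(abs(P[...,1]-.02)<.05)
q=P[m];a=np.cos(.054),np.sin(.054)
xp=(q[:,0]-.6714)*a[0]+(q[:,1]-.0217)*a[1]
for k in range(3):
    f=np.polyfit(q[:,2]-.118,xp,1); r=xp-np.polyval(f,q[:,2]-.118); g=abs(r)<.006; q,xp=q[g],xp[g]
print('lid',np.pi/2+np.arctan(f[0]))
for t,z in [('paddle_pad',.102),('vial',.11),('rack',.11),('beaker',0),('wash_bottle',0),('paper_roll',0),('tip_box',0),('jar',0)]:
    for d in env.pinpoint('scene',t)[:1]: print(t,round(d['score'],2),np.round(d['location'],1),onplane(c,d['location'],z))
E
```

```text
clock: 12.25
tcp_pos: [0.6721, 0.0214, 0.2951]
orientation: [0.0, -0.027, 1.0, 0.0]
wrist_force: [-2.2, 1.5, 5.0]
finger_gap: 0.0315
clock: 12.67
tcp_pos: [0.6721, 0.0215, 0.2951]
orientation: [0.0, -0.027, 1.0, 0.0]
wrist_force: [-2.9, 2.3, 5.2]
finger_gap: 0.0311
t 12.67 tcp [0.6721 0.0215 0.2951] F [-2.9  2.3  5.2] gap 0.0311 yaw_y 93.05 z [ 0.  0. -1.]
tool delta m [0.0006 0.0003 0.0001] units [0.0008 0.0003 0.0002] rows 0.0
lid 1.5502581972747032
paddle_pad 0.89 [213.8 387.9] [0.4598 0.1154 0.102 ]
vial 0.59 [284.2 391.7] [0.7131 0.1273 0.11  ]
rack 0.91 [258.3 284.9] [ 0.658  -0.1004  0.11  ]
beaker 0.93 [304.7 542.4] [0.6279 0.4706 0.    ]
wash_bottle 0.74 [259.2 518.3] [0.4747 0.4456 0.    ]
paper_roll 0.62 [280.7 165.5] [ 0.6447 -0.3987 -0.    ]
tip_box 0.68 [232.8 190.6] [ 0.4584 -0.4008  0.    ]
```

Everything is still and undisturbed, so I'm handing in.

```bash
python3 -c "
from workcell import env
print(env.hand_in())"
```

```text
the job is handed in; nothing more can be done
None
```

I pressed the paddle to its stop, popped the lid, swung it up to its balance point and handed the job in with it still gripped. The hand-in gave no verdict.

- **Paddle:** The pressing force rose to 29 N with almost no further travel, and the lid popped ajar. I let the paddle go, and the pictures afterwards show it back up.
- **Lid:** I pinched the grip by its flat ends with 40 N and moved it along the hinge arc in about 4 s. The last checks put the lid at about 1.57–1.58 rad from the arm's position and 1.55 rad from a depth fit of the panel. The two differ by about 0.025 rad, and both lie inside 1.49–1.65.
- **Holding:** The TCP did not move over the last two readings. The fingers stood 31 mm apart on the 32 mm grip. The wrist force was about 6 N.
- **Bystanders:** In the last picture six of the seven were within about 11 mm of where they stood, which is within the finder's noise. The jar was not reported in that picture, so I did not recheck it, but the arm never went near it.

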